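# Lock the sample canister and upload its logger

## Task

Turn the lock collar of the larger sample canister until its upright fin stands in line with the locked mark (the single square tooth on the flange, not the pair of pins). Then take the T-handled reader from its rest, press its tip onto the steel logger stud on top of that canister and after that onto the steel stud of the white upload station, and lay the reader back on its rest as it was, stem hanging down. Leave the smaller, already locked canister's collar and everything else on the table undisturbed.

Things in the scene. Friction and masses are not known exactly. Their poses are not given: they have to be found in the camera images.
- canister: Larger canister, white drum fixed; origin: centre of underside, z up. Flange 156 mm across, top 78 mm high. +x points at the locked mark: one black square tooth at the flange's edge (10 radial x 12 x 20 mm, top 97 mm high). Open mark: a pair of thin black pins 1.35 rad counter-clockwise. Above: aluminium collar 104 mm across, top 94 mm high; in it the lid with a stud
- collar (a joint): angle of the larger canister's lock collar about the canister's vertical axis, rad, counter-clockwise from above positive: 0 = fin in line with the locked mark, 1.35 = at the open pins. Turns from -0.35 to 1.6 and stays where it is left (stiff, about 0.2 N m); it can be turned past the mark
- collar_fin (a point): centre of the top edge of the larger collar's upright aluminium fin, 54 mm from the canister's axis and 130 mm above the table. The fin is 24 mm long radially, 12 mm thick across it and stands 36 mm above the collar's top; grip it across its thickness from above, and carry it round in an arc
- logger: sprung steel stud, 18 mm across, in a black rim (34 mm across) at the centre of the larger canister's lid; pressed down 6 mm at most, starts to give at about 2 N, 6 N at the end
- logger_top (a point): centre of the top of that stud, 126 mm above the table
- small_canister: Smaller canister, white drum fixed; origin: centre of underside, z up. Flange 128 mm across, top 54 mm high. +x points at the locked mark: one black square tooth at the flange's edge (10 radial x 12 x 20 mm, top 73 mm high). Open mark: a pair of thin black pins 1.35 rad counter-clockwise. Above: aluminium collar 76 mm across, top 70 mm high; in it the lid with a stud; already locked
- small_collar (a joint): angle of the smaller canister's lock collar, same meaning; starts near 0 (locked) and must stay
- reader: T-handled reader, grey and steel, loose, 120 g. Origin at the centre of its handle bar, bar along its x axis, z up. The bar is 116 mm long and 14 mm across, with a square grip block at its middle (50 mm along x, 16 mm wide in y, 18 mm tall). A steel stem 10 mm across goes straight down from the middle to the tip 75 mm below the origin. Grip the block across y from above
- reader_tip (a point): the reader's tip, lowest point of the stem, 6 mm across
- reader_rest: white fixed rest, origin at the centre of its underside, x along the reader's bar. Base 120 x 60 x 10 mm; two posts, each 10 mm thick, at x = -42 and +42 mm with V notches on top (notch 38 mm wide at the mouth), highest point 110 mm
- rest_seat (a point): where the reader's origin lies when at rest: 100 mm above the table over the middle of the rest; the reader's bar along the rest's x axis, either way round
- station: white upload station fixed to the table, 85 x 85 x 40 mm, origin at the centre of its underside, black display strip on top towards its -x side
- station_stud: sprung steel stud of the station, 18 mm across in a black rim, 10 mm from the middle towards its +x side; pressed down 6 mm at most, 2 to 6 N
- station_stud_top (a point): centre of the top of the station's stud, 62 mm above the table
- tube_stand: bystander: one capped tube (cap 18 mm across) in a round blue foot 48 mm across; 130 mm tall; loose, origin at the centre of its underside
- tip_box: bystander: small clear box with a blue lid, 46 x 46 x 44 mm; loose, origin at the centre of its underside
- jar: bystander: amber glass bottle with a white cap, 44 mm across, 120 mm tall; loose, origin at the centre of its underside
- cryo_box: bystander: small cardboard box, 46 x 46 x 50 mm; loose, origin at the centre of its underside
- carton: bystander: open white carton 110 x 100 x 85 mm; loose, origin at the centre of its underside
- card_stack: bystander: stack of cards 120 x 110 x 28 mm; loose, origin at the centre of its underside
- sanitiser: bystander: white bottle 60 mm across, 150 mm tall; loose, origin at the centre of its underside
There are look-alikes about, which are no part of the job. Leave any blue look-alike of the canister alone. Several things have the shape of the reader; the one meant has the colours described above.

How it is judged:
By the outcome, as a careful person would: the job done as asked, in the order asked, and still so for the second after the job is handed in, with the robot touching nothing.
It also fails if it takes over 67 s, if anything falls off the work surface, if the arm or the gripper's body presses on something with over 40 N, if the wrist force passes 120 N, or if a joint passes its speed limit or range.

## Robot

A 6-joint arm with a two-finger parallel gripper is mounted at the origin on the work surface. World frame = base frame: x ahead of the robot, y to its left, z up, the work surface at z = 0. Lengths are in m, angles in rad, forces in N, time in s.
With the tool pointing down it reaches from about 0.35 to 0.975 m from the base axis. Payload 4.9 kg.
Tool frame: the origin (TCP) lies on the centre line of the jaws, within the pads' length; the fingertips stand 14 mm ahead of it and the grasp point (between the pads) lies 5 mm behind it (manip.nose_length is the distance from the TCP to the fingertips, in m); z points along the fingers, y is the line along which they close (so a half turn about z gives the same grasp; the last joint's range is limited). The gripper opens to 85 mm and grips with 20 to 120 N. Pads are 22 mm wide; open, the fingers measure 114 mm over their backs; the gripper's body (76 mm by 85 mm) begins 54 mm behind the grasp point. The pads swing forward as they close: fully open they stand 13 mm farther back than shut.
Start: joints at [1.167, 0.053, 1.613, -0, 1.476, -0.119], TCP at [0.176, 0.6, 0.245] pointing down, gripper open.
Joint ranges: [-3.01, 3.01], [-1.01, 2.22], [0.06, 2.58], [-1.02, 4.17], [0.09, 2.62], [-3.14, 3.14]. Speed limits (rad/s): [2.57, 2.57, 3.14, 3.14, 3.14, 3.14].

## Interface

Orientations are given as a unit quaternion [w, x, y, z].
In Python, from plant import manip, imaging gives the robot as it stands.
- The arm moves only by the tool play_rows, never from a script. Its argument "commands" is a list of rows, each a list of 6 numbers: the shift along the tool's x, y, z in mm, then the turn, a rotation vector about the tool's x, y, z in degrees. A call has 1 to 5 rows; each row shifts and turns the commanded pose from where the row before left it, along the tool's axes as they then stand; what a row does not reach is not made up. A row lasts 1/12 s, in which the tool goes at most 41.7 mm and 7.16 degrees, less where a joint would pass 70% of its speed; a pose out of reach is approached as far as the arm can. A call is refused whole if a number of a shift passes 41.7 or a number of a turn 7.16, either way. A call with a gripper value outside its range is refused whole. "hand" is the finger opening in mm, from 0 to 85.4, set as the call begins (left out, the last holds). The fingers move at their own pace and stop on an object; the grip force is fixed at half the most. Time passes only in rows, so rows that do not move let the fingers close. It gives the time, the measured TCP pose, the force, the opening and the grip force at its end, in the units of the state.
- manip.state(): the state, without advancing time (a new reading comes with each control period).
- imaging.grab_frame(name): name is "scene" or "top" or "wrist"; returns a dict with "image" (420x560x3 uint8, red, green, blue), "fx", "fy", "cx", "cy" (pixels), "R" (3x3) and "t" (3): a world point X has camera coordinates R X + t; the wrist camera has in their place "mount" (4x4, takes a point from camera to tool coordinates, whose origin is the TCP and whose axes are the flange's). Camera axes: x right, y down, z forward; pixel columns grow to the right and rows downward; lengths in m; the calibration is good to about 2 mm. A picture is of the moment at which its call begins: read the wrist's pose just before it. There is no depth.
- manip.job_done(): hands the job in; it is judged then, once.
The state is a dict: "time": time; "joint_pos": joint angles; "joint_vel": joint speeds; "joint_efforts": joint torques, N m; "tool_pos": TCP position; "tool_rot": TCP orientation; "contact_force": force on the tool from outside, world axes, zero at the start; "ft_torque": the same for the moment, N m; "gripper_width": opening from 0.0 (shut) to 1.0 (fully open); "grasp_force": force on a finger pad.
Only numpy, scipy, OpenCV 4.12 (cv2) and the standard library are available. Lean on these libraries where they do the work, as an engineer would, in place of code of your own. Each camera call takes 0.05 s, during which the arm holds its last target. There are 200 camera calls.

## Working session

There is one attempt and no reset: what is moved stays moved. The work goes in short steps, Python scripts to look and compute and a tool call to move; the robot and the scene stay as the last step left them, time stands still between calls to the robot, and variables do not carry over. Pictures are saved under pics/ and viewed, at most 10 in all, crops included, and the job is handed in when it is done.

Besides the shell and the picture viewer there is one more tool, called after "Call:" as name(argument=value, ...) on one line, values as JSON. play_rows: Moves the arm, as the interface text tells. Its arguments: {"type":"object","properties":{"commands":{"type":"array","items":{"type":"array","items":{"type":"number"}}},"hand":{"type":"number"}},"required":["commands"]}

```bash
mkdir -p pics
python3 - <<'E'
from plant import manip, imaging
import cv2, pickle
print(manip.state()); print(manip.nose_length)
for n in ["scene","top"]:
    f=imaging.grab_frame(n); pickle.dump(f,open(f"{n}0.pkl","wb"))
    cv2.imwrite(f"pics/{n}0.png",cv2.resize(f["image"][:,:,::-1],(784,588),interpolation=cv2.INTER_CUBIC))
    print({k:v for k,v in f.items() if k!="image"})
E
```

```text
{'time': 0.0, 'joint_pos': array([ 1.16696802e+00,  5.33774455e-02,  1.61427804e+00,  2.36351434e-05,
        1.47599174e+00, -1.19005804e-01]), 'joint_vel': array([-3.15872334e-04, -6.13455952e-05, -6.80786364e-06,  1.74789543e-03,
       -2.19178605e-03, -7.28713068e-04]), 'joint_efforts': array([ 8.64431295e-04, -3.93697894e+01, -3.70169377e+01, -1.60020204e-04,
        7.49001105e-03,  1.45342426e-06]), 'tool_pos': array([0.17538258, 0.59927904, 0.24405976]), 'tool_rot': array([-2.76864413e-04,  1.41931411e-01,  9.89875962e-01, -9.89339491e-04]), 'contact_force': array([ 0.46640771, -0.51371046,  0.10035159]), 'ft_torque': array([ 0.01487319,  0.03199978, -0.02421785]), 'grasp_force': 0.0, 'gripper_width': 0.9963698826307106}
0.014
{'fx': 388.61544427121754, 'fy': 388.61544427121754, 'cx': 275.5594171423854, 'cy': 210.6277380696756, 'R': array([[-0.84626202,  0.53250093,  0.01683302],
       [ 0.36752046,  0.60636253, -0.70516181],
       [-0.38570624, -0.59056518, -0.70884657]]), 't': array([ 0.42321578, -0.12938411,  1.50477109])}
{'fx': 416.49198924930164, 'fy': 416.49198924930164, 'cx': 276.717735202719, 'cy': 210.96669532904448, 'R': array([[ 0.01717307, -0.99979871, -0.01037386],
       [-0.99717875, -0.01636795, -0.07325725],
       [ 0.0730727 ,  0.01160265, -0.99725912]]), 't': array([-0.00896316,  0.5136455 ,  1.07823919])}
```

View pics/top0.png

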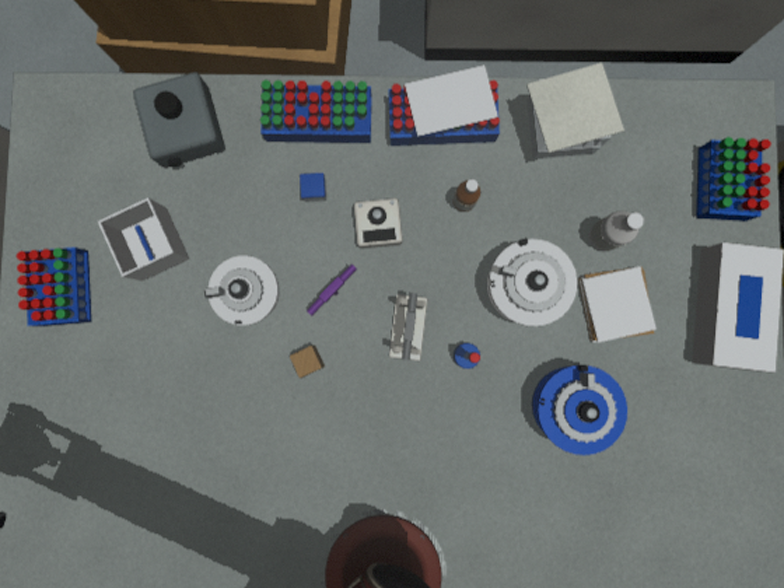

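View pics/scene0.png

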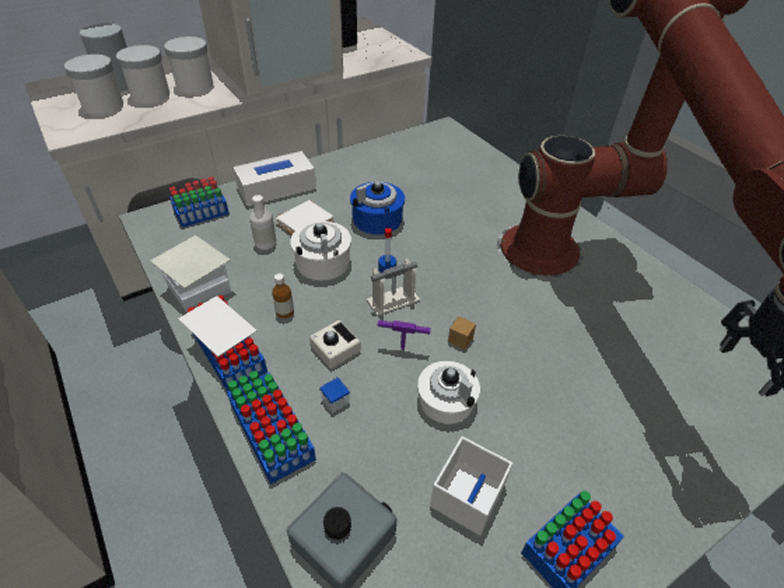

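The top view (784 px wide) shows the larger canister at about (533,282) and the smaller one at (241,290). The reader on its rest is at (407,326), and the station is at (377,222). The purple tool and the blue canister are decoys. I'll enlarge the area that matters.

```bash
cat > h.py <<'E'
import numpy as np, cv2, pickle
from scipy.spatial.transform import Rotation as Ro
def camRt(f,st=None):
    """world->camera R,t"""
    if "R" in f: return np.array(f["R"]),np.array(f["t"])
    T=np.eye(4); q=st["tool_rot"]; T[:3,:3]=Ro.from_quat([q[1],q[2],q[3],q[0]]).as_matrix(); T[:3,3]=st["tool_pos"]
    M=np.linalg.inv(T@np.array(f["mount"])); return M[:3,:3],M[:3,3]
def unproj(f,u,v,z,st=None):
    R,t=camRt(f,st); d=R.T@np.array([(u-f["cx"])/f["fx"],(v-f["cy"])/f["fy"],1]); c=-R.T@t
    return c+d*(z-c[2])/d[2]
def proj(f,X,st=None):
    R,t=camRt(f,st); p=R@np.array(X)+t; return np.array([f["fx"]*p[0]/p[2]+f["cx"],f["fy"]*p[1]/p[2]+f["cy"]])
E
python3 - <<'E'
from h import *
f=pickle.load(open("top0.pkl","rb")); im=f["image"][:,:,::-1]
a=im[160:270,240:425]  # crop
cv2.imwrite("pics/c0.png",cv2.resize(a,None,fx=4.3,fy=4.3,interpolation=cv2.INTER_CUBIC))
k=560/784
for n,u,v,z in [("logger",538,280,.126),("flange",533,282,.078),("fin",500,271,.13),("tooth",523,242,.097),("reader",408,326,.109),("station",377,216,.062),("jar",473,186,.12),("tube",474,357,.13),("small",238,288,.1),("sanit",635,221,.15)]:
    print(n,unproj(f,u*k,v*k,z).round(3))
E
```

```text
logger [ 0.536 -0.256  0.126]
flange [ 0.537 -0.259  0.078]
fin [ 0.55  -0.191  0.13 ]
tooth [ 0.606 -0.238  0.097]
reader [ 0.455 -0.038  0.109]
station [0.655 0.021 0.062]
jar [ 0.698 -0.146  0.12 ]
tube [ 0.404 -0.148  0.13 ]
small [0.516 0.26  0.1  ]
sanit [ 0.635 -0.412  0.15 ]
```

View pics/c0.png

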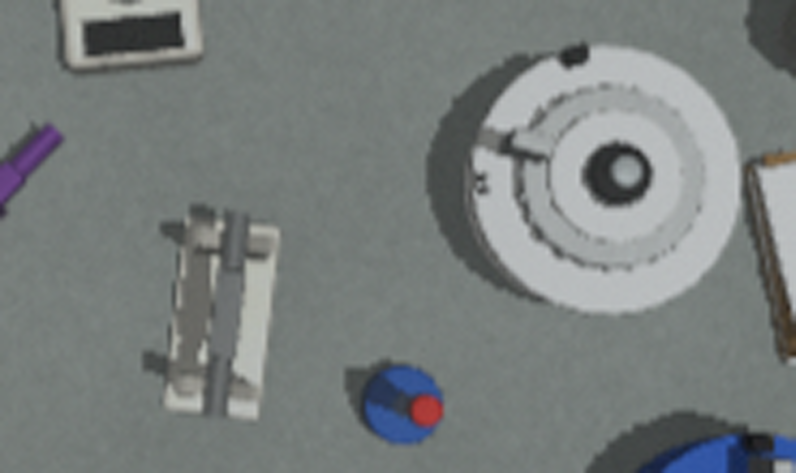

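The tooth is at crop (573,55), the pins at (482,182) and the fin near (510,143), so the fin sits about 62° counter-clockwise of locked. Next I'll turn the tool and bring the wrist camera over the work.

Call:
play_rows(commands=[[0,0,0,0,0,7.16],[0,0,0,0,0,7.16],[0,0,0,0,0,7.16],[0,0,0,0,0,7.16],[0,0,0,0,0,7.16]])

```text
time: 0.52
tool_pos: [0.1754, 0.5995, 0.2445]
tool_rot: [0.0, 0.442, 0.897, -0.001]
contact_force: [-0.4, 0.2, 0.8]
gripper_width: 0.999
grasp_force: 0.0
```

Call:
play_rows(commands=[[0,0,0,0,0,7.16],[0,0,0,0,0,7.16],[0,0,0,0,0,7.16],[0,0,0,0,0,7.16],[0,0,0,0,0,7.16]])

```text
time: 0.93
tool_pos: [0.1754, 0.5995, 0.2445]
tool_rot: [0.0, 0.696, 0.718, -0.001]
contact_force: [0.9, -0.0, -1.1]
gripper_width: 0.999
grasp_force: 0.0
```

Call:
play_rows(commands=[[0,0,0,0,0,7.16],[0,0,0,0,0,7.16],[-30.8,23.3,-7.8,0,0,0],[-30.8,23.3,-7.8,0,0,0],[-30.8,23.3,-7.8,0,0,0]])

```text
time: 1.35
tool_pos: [0.2242, 0.4933, 0.2676]
tool_rot: [0.0, 0.778, 0.628, -0.001]
contact_force: [0.6, 0.8, 0.5]
gripper_width: 1.003
grasp_force: 0.0
```

Call:
play_rows(commands=[[-30.8,23.3,-7.8,0,0,0],[-30.8,23.3,-7.8,0,0,0],[-30.8,23.3,-7.8,0,0,0],[-30.8,23.3,-7.8,0,0,0],[-30.8,23.3,-7.8,0,0,0]])

```text
time: 1.77
tool_pos: [0.3056, 0.3177, 0.3076]
tool_rot: [0.0, 0.778, 0.628, -0.0]
contact_force: [0.5, -0.2, 0.5]
gripper_width: 0.999
grasp_force: 0.0
```

Call:
play_rows(commands=[[-30.8,23.3,-7.8,0,0,0],[-30.8,23.3,-7.8,0,0,0],[-30.8,23.3,-7.8,0,0,0],[-30.8,23.3,-7.8,0,0,0],[-30.8,23.3,-7.8,0,0,0]])

```text
time: 2.18
tool_pos: [0.3868, 0.1425, 0.3468]
tool_rot: [0.0, 0.778, 0.628, 0.0]
contact_force: [0.6, -0.4, 0.2]
gripper_width: 1.001
grasp_force: 0.0
```

Call:
play_rows(commands=[[-30.8,23.3,-7.8,0,0,0],[-30.8,23.3,-7.8,0,0,0],[-30.8,23.3,-7.8,0,0,0],[-30.8,23.3,-7.8,0,0,0],[-30.8,23.3,-7.8,0,0,0]])

```text
time: 2.6
tool_pos: [0.4681, -0.0329, 0.3857]
tool_rot: [-0.0, 0.779, 0.628, -0.0]
contact_force: [0.7, 0.3, -0.5]
gripper_width: 0.999
grasp_force: 0.0
```

Call:
play_rows(commands=[[-30.8,23.3,-7.8,0,0,0],[-30.8,23.3,-7.8,0,0,0],[0,0,0,0,0,0],[0,0,0,0,0,0]])

```text
time: 2.93
tool_pos: [0.5007, -0.1026, 0.4006]
tool_rot: [-0.001, 0.779, 0.626, -0.0]
contact_force: [-0.2, 0.3, -0.4]
gripper_width: 0.997
grasp_force: 0.0
```

Run:
```python
from plant import manip, imaging
from h import *
s=manip.state(); f=imaging.grab_frame("wrist"); pickle.dump((f,s),open("w1.pkl","wb"))
print(s["time"],s["tool_pos"],s["tool_rot"],s["contact_force"]); print(np.array(f["mount"]).round(3),f["fx"])
cv2.imwrite("pics/w1.png",cv2.resize(f["image"][:,:,::-1],(784,588),interpolation=cv2.INTER_CUBIC))
```

```text
2.9333 [ 0.50072482 -0.10262091  0.40057978] [-8.15228231e-04  7.79433096e-01  6.26484822e-01 -3.90530066e-04] [-0.23652678  0.31095434 -0.35525297]
[[-0.    -0.948 -0.319  0.083]
 [ 1.    -0.     0.    -0.   ]
 [-0.001 -0.319  0.948 -0.128]
 [ 0.     0.     0.     1.   ]] 331.2300590298739
```

View pics/w1.png

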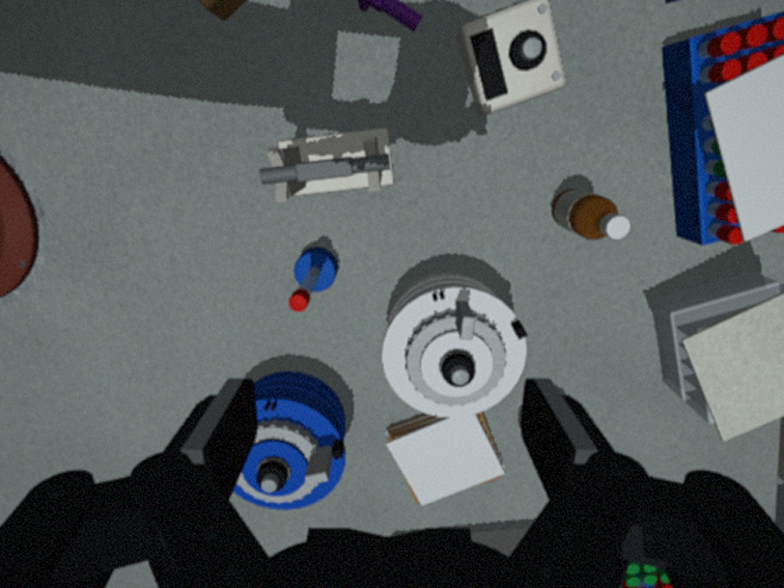

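One wrist frame covers everything: logger (461,376), tooth (518,329), fin (463,310), pins (438,296), reader bar from (261,175) to (388,160), station stud (532,47). The tube stand at (315,270) and the jar are close by. I'll zoom for precision.

Run:
```python
from h import *
f,s=pickle.load(open("w1.pkl","rb")); im=f["image"][:,:,::-1]
z=lambda a:cv2.resize(a,None,fx=5,fy=5,interpolation=cv2.INTER_CUBIC)
A=z(im[195:300,270:380]) # canister 550x525
B=z(im[85:145,180:284])  # reader
cv2.imwrite("pics/cA.png",A)
C=z(im[0:60,325:410])
out=np.zeros((600,520,3),np.uint8); out[:300,:520]=B; out[300:600,:425]=C; cv2.imwrite("pics/cB.png",out)
```

```text
(no output)
```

View pics/cA.png

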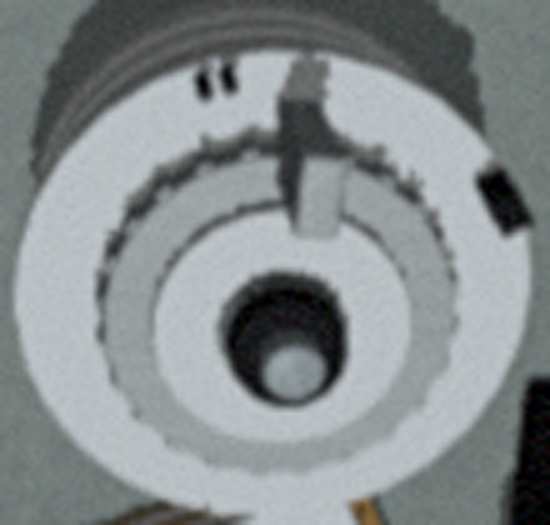

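View pics/cB.png

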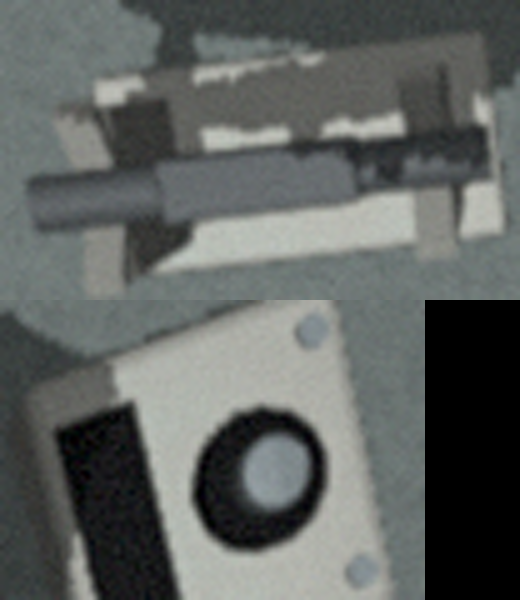

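In cA the stud top is at (294,372), the tooth at about (505,203), the fin's lit top face centre at (323,198) and the pins at about (216,82). In cB the reader block spans (160..357, 140..222) and the station stud is at (275,470). I'll fit these.

```bash
cat > fit.py <<'E'
from h import *
f,s=pickle.load(open("w1.pkl","rb"))
ft=pickle.load(open("top0.pkl","rb")); im=f["image"][:,:,::-1]
A=lambda u,v,z:unproj(f,270+(u+.5)/5-.5,195+(v+.5)/5-.5,z,s)
B=lambda u,v,z:unproj(f,180+(u+.5)/5-.5,85+(v+.5)/5-.5,z,s)
C=lambda u,v,z:unproj(f,325+(u+.5)/5-.5,(v-300+.5)/5-.5,z,s)
T=lambda u,v,z:unproj(ft,240+(u+.5)/4.3-.5,160+(v+.5)/4.3-.5,z)
ang=lambda a,b:np.degrees(np.arctan2(*(a-b)[1::-1]))
lw=A(294,372,.126); lt=T(626,171,.126); rim=A(285,340,.11)
# flange circle from left/right/top extremes
E=np.array([A(*p,.078)[:2] for p in [(14,290),(531,270),(60,163),(265,50),(400,80),(40,385),(110,470),(480,405),(420,470)]])
M=np.c_[2*E,np.ones(len(E))]; q=np.linalg.lstsq(M,(E**2).sum(1),rcond=None)[0]
print("logger",lw,lt,"flange",q[:2],"r",np.sqrt(q[2]+q[:2]@q[:2]))
fin=A(323,198,.13); to=A(500,203,.097)
for c in (lw,np.r_[q[:2],0]): print("fin",fin,ang(fin,c),np.hypot(*(fin-c)[:2]),"tooth",ang(to,c),np.hypot(*(to-c)[:2]),"pins",ang(A(216,82,.09),c))
print("station",C(275,470,.062), "top", unproj(ft,377*560/784,215.5*560/784,.062))
e1,e2=B(30,204,.1),B(487,155,.1); print("bar",e1,e2,(e1+e2)/2,np.hypot(*(e1-e2)[:2]),ang(e2,e1))
b1,b2=B(160,190,.109),B(357,168,.109); print("block",(b1+b2)/2,np.hypot(*(b1-b2)[:2]),ang(b2,b1))
t1,t2=T(238,213,.1),T(215,414,.1); print("top bar",(t1+t2)/2,np.hypot(*(t1-t2)[:2]),ang(t1,t2))
E
python3 fit.py
```

```text
logger [ 0.5376853  -0.25719632  0.126     ] [ 0.5376669  -0.25865165  0.126     ] flange [ 0.53781582 -0.25792393] r 0.07721022261306136
fin [ 0.55347335 -0.20592126  0.13      ] 72.88592502863685 0.05365067516401647 tooth 19.41270542851997 0.07142672044784479 pins 93.33339199319205
fin [ 0.55347335 -0.20592126  0.13      ] 73.24342340193927 0.05430871043184113 tooth 19.996988364376687 0.07154917372974837 pins 93.4005765992858
station [0.66008347 0.02247796 0.062     ] top [0.65641503 0.02066782 0.062     ]
bar [ 0.39709877 -0.03215194  0.1       ] [ 0.51234296 -0.04531419  0.1       ] [ 0.45472087 -0.03873306  0.1       ] 0.115993396290106 -6.515627749664554
block [ 0.45630898 -0.03828404  0.109     ] 0.04897753113773181 -6.2736068638915
top bar [ 0.45614441 -0.04001775  0.1       ] 0.11415896211871514 -5.70377560238156
```

```bash
cat > tooth.py <<'E'
from h import *
def tooth_angle(f,s,c,thr=60,r0=.068,rmax=.0785,K=8,pr=True):
    """IoU fit of the projected tooth box to the dark blob near it."""
    g=f["image"].max(2); best=[]
    g=cv2.resize(g,None,fx=K,fy=K,interpolation=cv2.INTER_CUBIC)
    ctr=proj(f,np.r_[c[:2]+.073*np.array([np.cos(np.radians(17)),np.sin(np.radians(17))]),.09],s)
    h=9; x0,y0=(ctr-h).astype(int)
    m=(g[y0*K:(y0+2*h)*K,x0*K:(x0+2*h)*K]<thr)
    n,l,st,ce=cv2.connectedComponentsWithStats(m.astype(np.uint8)); k=l[int((ctr[1]-y0)*K),int((ctr[0]-x0)*K)]; 
    m=l==k if k else m
    for a in np.arange(8,28,.25):
      for r in (-.001,0,.001):
        ca,sa=np.cos(np.radians(a)),np.sin(np.radians(a)); P=[]
        for rr in (r0+r,r0+.010+r):
            for t in (-.006,.006):
                for z in (.077,.097): P.append((proj(f,[c[0]+rr*ca-t*sa,c[1]+rr*sa+t*ca,z],s)-[x0,y0]+.5)*K-.5)
        q=np.zeros(m.shape,np.uint8); cv2.fillConvexPoly(q,cv2.convexHull(np.array(P,np.float32)).astype(np.int32),1)
        q=q>0; best.append(((q&m).sum()/(q|m).sum(),a,r))
    best.sort(reverse=True); return best[:4],m.sum()/K**2
if __name__=="__main__":
    f,s=pickle.load(open("w1.pkl","rb")); ft=pickle.load(open("top0.pkl","rb"))
    for thr in (50,70,90):
        print("wrist",tooth_angle(f,s,[.5377,-.2575],thr)); print("top",tooth_angle(ft,None,[.5377,-.2586],thr))
E
python3 tooth.py
```

```text
wrist ([(np.float64(0.6193089129467596), np.float64(17.25), -0.001), (np.float64(0.615712187958884), np.float64(16.75), -0.001), (np.float64(0.6151701877934272), np.float64(17.0), -0.001), (np.float64(0.6148995453878868), np.float64(16.5), -0.001)], np.float64(65.515625))
top ([(np.float64(0.18864197530864196), np.float64(19.25), -0.001), (np.float64(0.1865234375), np.float64(20.5), -0.001), (np.float64(0.18634146341463415), np.float64(20.25), -0.001), (np.float64(0.18543689320388348), np.float64(19.75), -0.001)], np.float64(5.96875))
wrist ([(np.float64(0.7210081585081585), np.float64(16.5), 0), (np.float64(0.7210013098530054), np.float64(16.25), 0), (np.float64(0.7189087215208243), np.float64(15.75), 0), (np.float64(0.7187272991428156), np.float64(16.25), 0.001)], np.float64(77.40625))
top ([(np.float64(0.6374156219864995), np.float64(16.25), 0), (np.float64(0.6349663784822286), np.float64(16.25), -0.001), (np.float64(0.6346615458473356), np.float64(16.25), 0.001), (np.float64(0.634052757793765), np.float64(16.0), -0.001)], np.float64(20.65625))
wrist ([(np.float64(0.8269007544979686), np.float64(15.75), 0), (np.float64(0.8220265588914549), np.float64(15.5), 0), (np.float64(0.8216200550644834), np.float64(16.25), 0), (np.float64(0.8200432588320116), np.float64(16.0), 0)], np.float64(89.0625))
top ([(np.float64(0.8039122137404581), np.float64(16.25), 0), (np.float64(0.8034026465028355), np.float64(16.0), 0), (np.float64(0.798581560283688), np.float64(15.5), 0.001), (np.float64(0.7984022556390977), np.float64(15.75), 0.001)], np.float64(26.671875))
```

The fits agree. The canister is at (0.5377,-0.2575), locked at 16.0° (tooth fit and pins both give this), and the fin is at 73.0° with its top centre at (0.5535,-0.206). Now I'll approach and grip the fin.

Call:
play_rows(commands=[[0,0,0,0,0,4.58],[-13.9,13.4,33.4,0,0,0],[-13.9,13.4,33.4,0,0,0],[-13.9,13.4,33.4,0,0,0],[-13.9,13.4,33.4,0,0,0]], hand=50)

```text
time: 3.4
tool_pos: [0.5356, -0.1686, 0.2664]
tool_rot: [0.0, 0.802, 0.597, 0.0]
contact_force: [0.6, 0.3, -0.2]
gripper_width: 0.586
grasp_force: 0.0
```

Call:
play_rows(commands=[[-13.9,13.4,33.4,0,0,0],[-13.9,13.4,33.4,0,0,0],[0,0,0,0,0,0],[0,0,0,0,0,0]])

```text
time: 3.73
tool_pos: [0.5517, -0.2023, 0.1979]
tool_rot: [-0.003, 0.803, 0.596, -0.001]
contact_force: [-0.7, 0.5, 1.2]
gripper_width: 0.589
grasp_force: 0.0
```

Run:
```python
from plant import manip, imaging
from h import *
s=manip.state(); f=imaging.grab_frame("wrist"); pickle.dump((f,s),open("w2.pkl","wb"))
from tooth import tooth_angle
print(s["tool_pos"],s["tool_rot"],2*np.degrees(np.arctan2(s["tool_rot"][2],s["tool_rot"][1])),s["gripper_width"])
for thr in (60,90): print(tooth_angle(f,s,[.5377,-.2575],thr)[0][:2])
print(proj(f,[.5535,-.2059,.13],s)*1.4,proj(f,[.5377,-.2575,.126],s)*1.4)
cv2.imwrite("pics/w2.png",cv2.resize(f["image"][:,:,::-1],(784,588),interpolation=cv2.INTER_CUBIC))
```

```text
[ 0.55174287 -0.20231523  0.19787326] [-0.00296582  0.80267952  0.59640198 -0.00121643] 73.22571871825619 0.5893106172922412
[(np.float64(0.8936252664212362), np.float64(14.5), 0), (np.float64(0.8888744981220049), np.float64(14.25), 0)]
[(np.float64(0.9377999616049145), np.float64(14.5), 0), (np.float64(0.935727428462661), np.float64(14.75), 0)]
[395.51008081 330.17296316] [394.48123583 425.35790594]
```

View pics/w2.png

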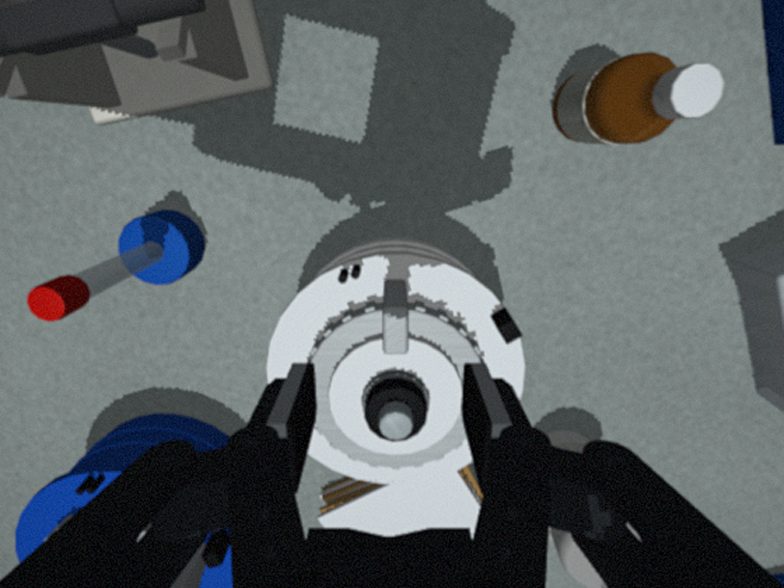

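Run:
```python
from h import *
from tooth import tooth_angle
f,s=pickle.load(open("w2.pkl","rb"))
U=lambda u,v,z:unproj(f,(u+.5)/1.4-.5,(v+.5)/1.4-.5,z,s)
ang=lambda a,b:np.degrees(np.arctan2(*(a-b)[1::-1]))
# flange ellipse points
E=np.array([U(*p,.078)[:2] for p in [(267,365),(525,355),(300,292),(440,262),(485,300),(285,430),(510,420)]])
q=np.linalg.lstsq(np.c_[2*E,np.ones(len(E))],(E**2).sum(1),rcond=None)[0]; print("flange",q[:2],np.sqrt(q[2]+q[:2]@q[:2]))
l=U(396.5,422,.126); fin=U(396,329,.13); print(l,fin)
for c in (l,np.r_[q[:2],0]):
    print(ang(fin,c),np.hypot(*(fin-c)[:2]),ang(U(350,273,.094),c),[tooth_angle(f,s,c,t)[0][0] for t in (60,90)])
```

```text
flange [ 0.53711777 -0.25946788] 0.0771496468799445
[ 0.53917387 -0.25575329  0.126     ] [ 0.55382223 -0.20528123  0.13      ]
73.81583148480259 0.05255476123109594 92.7108168122962 [(np.float64(0.8223211229031153), np.float64(13.5), -0.001), (np.float64(0.8519994772608468), np.float64(14.0), -0.001)]
72.8667066262527 0.05670301494613621 91.03972507805294 [(np.float64(0.8856814407970367), np.float64(15.5), 0.001), (np.float64(0.9348019299136617), np.float64(15.75), 0.001)]
```

Call:
play_rows(commands=[[0,0,15,0,0,0],[0,0,15,0,0,0],[0,0,0,0,0,0],[0,0,0,0,0,0],[0,0,0,0,0,0]])

```text
time: 4.2
tool_pos: [0.5543, -0.2038, 0.1738]
tool_rot: [0.002, 0.803, 0.597, 0.001]
contact_force: [0.1, 0.0, 0.3]
gripper_width: 0.586
grasp_force: 0.0
```

Call:
play_rows(commands=[[-2,0,19,0,0,0],[0,0,19,0,0,0],[0,0,18,0,0,0],[0,0,0,0,0,0],[0,0,0,0,0,0]])

```text
time: 4.62
tool_pos: [0.5528, -0.2058, 0.1156]
tool_rot: [-0.0, 0.803, 0.596, 0.0]
contact_force: [0.6, -0.4, 0.1]
gripper_width: 0.585
grasp_force: 0.0
```

Call:
play_rows(commands=[[0,0,0,0,0,0],[0,0,0,0,0,0],[0,0,0,0,0,0],[0,0,0,0,0,0],[0,0,0,0,0,0]], hand=0)

```text
time: 5.03
tool_pos: [0.5535, -0.2064, 0.117]
tool_rot: [0.001, 0.803, 0.596, 0.001]
contact_force: [-1.8, 0.6, 7.1]
gripper_width: 0.131
grasp_force: 59.2
```

Call:
play_rows(commands=[[-0.27,5.4,0,0,0,5.75],[-0.27,5.4,0,0,0,5.75],[-0.27,5.4,0,0,0,5.75],[-0.27,5.4,0,0,0,5.75],[0,0,0,0,0,0]])

```text
time: 5.45
tool_pos: [0.5732, -0.2171, 0.117]
tool_rot: [0.001, 0.906, 0.423, 0.001]
contact_force: [-0.8, 0.6, 6.5]
gripper_width: 0.128
grasp_force: 59.4
```

Call:
play_rows(commands=[[-0.27,5.4,0,0,0,5.75],[-0.27,5.4,0,0,0,5.75],[-0.27,5.4,0,0,0,5.75],[-0.27,5.4,0,0,0,5.75],[-0.27,5.4,0,0,0,5.75]])

```text
time: 5.87
tool_pos: [0.5889, -0.2389, 0.117]
tool_rot: [0.002, 0.983, 0.185, 0.002]
contact_force: [1.7, -0.8, 5.6]
gripper_width: 0.123
grasp_force: 59.1
```

Call:
play_rows(commands=[[-0.27,5.4,0,0,0,5.75],[0,0,0,0,0,0],[0,0,0,0,0,0]])

```text
time: 6.12
tool_pos: [0.5907, -0.2442, 0.117]
tool_rot: [0.002, 0.99, 0.138, 0.002]
contact_force: [3.5, -2.8, 4.6]
gripper_width: 0.129
grasp_force: 59.2
```

Call:
play_rows(commands=[[0,0,0,0,0,0],[0,0,0,0,0,0],[0,0,-5,0,0,0],[0,0,-10,0,0,0],[0,0,-20,0,0,0]], hand=50)

```text
time: 6.53
tool_pos: [0.587, -0.2418, 0.1474]
tool_rot: [-0.002, 0.991, 0.137, -0.003]
contact_force: [0.1, -0.5, -0.1]
gripper_width: 0.589
grasp_force: 0.0
```

Call:
play_rows(commands=[[0,0,-30,0,0,0],[0,0,-30,0,0,0],[0,0,-30,0,0,0],[0,0,0,0,0,0],[0,0,0,0,0,0]])

```text
time: 6.95
tool_pos: [0.5902, -0.2435, 0.244]
tool_rot: [0.002, 0.991, 0.137, 0.002]
contact_force: [-0.3, -0.6, 0.7]
gripper_width: 0.589
grasp_force: 0.0
```

Call:
play_rows(commands=[[0,0,0,0,0,0],[0,0,0,0,0,0],[0,0,0,0,0,0]])

```text
time: 7.2
tool_pos: [0.5881, -0.2425, 0.2379]
tool_rot: [-0.001, 0.991, 0.137, -0.001]
contact_force: [0.1, -0.1, -0.4]
gripper_width: 0.588
grasp_force: 0.0
```

Run:
```python
from plant import manip, imaging
from h import *
s=manip.state(); f=imaging.grab_frame("wrist"); pickle.dump((f,s),open("w3.pkl","wb"))
from tooth import tooth_angle
print(s["tool_pos"],s["tool_rot"],2*np.degrees(np.arctan2(s["tool_rot"][2],s["tool_rot"][1])),s["gripper_width"])
for thr in (60,90): print(tooth_angle(f,s,[.5377,-.2575],thr)[0][:2])
for X in ([.5377,-.2575,.126],[.5377+.054*np.cos(np.radians(16)),-.2575+.054*np.sin(np.radians(16)),.13]): print(proj(f,X,s)*1.4)
a=f["image"][130:340,180:380,::-1]
cv2.imwrite("pics/w3.png",cv2.resize(a,None,fx=2.8,fy=2.8,interpolation=cv2.INTER_CUBIC))
```

```text
[ 0.58813655 -0.2424969   0.23787357] [-0.00104349  0.99063368  0.13653539 -0.00138077] 15.694850832649314 0.587728363146946
[(np.float64(0.9507362155388471), np.float64(15.25), -0.001), (np.float64(0.9495350870221728), np.float64(15.0), -0.001)]
[(np.float64(0.9671090594345066), np.float64(15.5), 0), (np.float64(0.9483033642691415), np.float64(15.25), 0)]
[391.74344617 376.63962846]
[391.45123158 291.31907034]
```

View pics/w3.png

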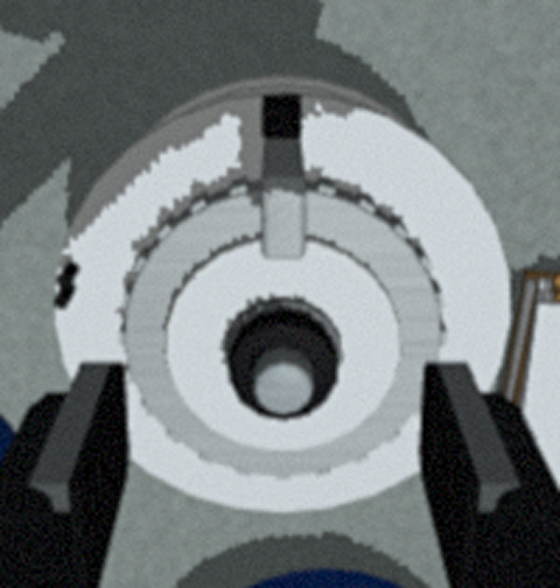

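The fin at (285,225), the tooth at (282,116) and the stud at (284,388) lie in line to within 1°, so the collar is locked. On to the reader.

Call:
play_rows(commands=[[0,0,0,0,0,5.5],[0,0,0,0,0,5.5],[0,0,0,0,0,5.5],[0,0,0,0,0,5.5],[-22,-26.9,0,0,0,0]])

```text
time: 7.67
tool_pos: [0.5708, -0.2166, 0.2379]
tool_rot: [0.0, 0.998, -0.058, -0.001]
contact_force: [-1.4, 1.1, -0.3]
gripper_width: 0.587
grasp_force: 0.0
```

Call:
play_rows(commands=[[-22,-26.9,0,0,0,0],[-22,-26.9,0,0,0,0],[-22,-26.9,0,0,0,0],[-22,-26.9,0,0,0,0],[-22,-26.9,0,0,0,0]])

```text
time: 8.08
tool_pos: [0.4741, -0.0668, 0.2388]
tool_rot: [-0.0, 0.998, -0.055, -0.001]
contact_force: [0.1, 0.3, 0.3]
gripper_width: 0.586
grasp_force: 0.0
```

Call:
play_rows(commands=[[-22,-26.9,10,0,0,0],[0,0,0,0,0,0],[0,0,0,0,0,0],[0,0,0,0,0,0],[0,0,0,0,0,0]])

```text
time: 8.5
tool_pos: [0.4573, -0.0397, 0.2302]
tool_rot: [0.0, 0.998, -0.056, 0.0]
contact_force: [0.1, 0.2, -0.5]
gripper_width: 0.588
grasp_force: 0.0
```

Run:
```python
from plant import manip, imaging
from h import *
s=manip.state(); f=imaging.grab_frame("wrist"); pickle.dump((f,s),open("w4.pkl","wb"))
print(s["tool_pos"],s["tool_rot"],2*np.degrees(np.arctan2(s["tool_rot"][2],s["tool_rot"][1])),s["gripper_width"])
print(proj(f,[.4556,-.0387,.109],s)*1.4, proj(f,[.4556+.058*.994,-.0387-.058*.11,.1],s)*1.4)
cv2.imwrite("pics/w4.png",cv2.resize(f["image"][:,:,::-1],(784,588),interpolation=cv2.INTER_CUBIC))
```

```text
[ 0.45729223 -0.03968119  0.23018514] [ 1.62866441e-04  9.98456204e-01 -5.55442012e-02  1.56220436e-04] -6.368174112746685 0.5881378697527718
[388.63823162 288.97001455] [388.50272154 182.94682638]
```

View pics/w4.png

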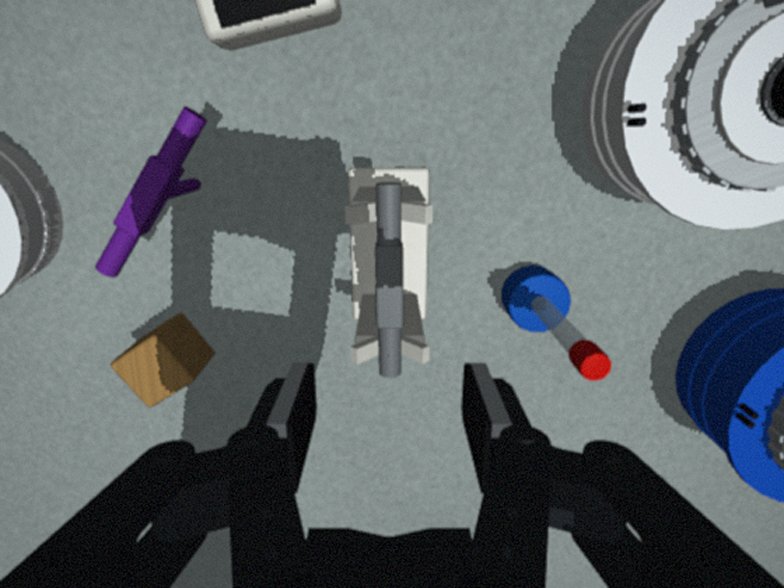

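The block spans (389,242) to (389,327), which puts it directly under the tool, with the bar turned about 0.8° from it. Descend and grip.

Call:
play_rows(commands=[[0,0,30,0,0,-0.8],[0,0,30,0,0,0],[0,0,30,0,0,0],[0,0,25,0,0,0],[0,0,10,0,0,0]])

```text
time: 8.97
tool_pos: [0.4547, -0.0392, 0.101]
tool_rot: [-0.001, 0.999, -0.049, -0.003]
contact_force: [-0.8, 0.2, -0.4]
gripper_width: 0.584
grasp_force: 0.0
```

Call:
play_rows(commands=[[0,0,9,0,0,0],[0,0,0,0,0,0],[0,0,0,0,0,0],[0,0,0,0,0,0],[0,0,0,0,0,0]])

```text
time: 9.38
tool_pos: [0.458, -0.0393, 0.0978]
tool_rot: [0.0, 0.999, -0.048, 0.002]
contact_force: [-0.1, 0.1, 1.1]
gripper_width: 0.585
grasp_force: 0.0
```

Call:
play_rows(commands=[[0,0,0,0,0,0],[0,0,0,0,0,0],[0,0,0,0,0,0],[0,0,0,0,0,0],[0,0,0,0,0,0]], hand=0)

```text
time: 9.8
tool_pos: [0.4572, -0.0398, 0.0968]
tool_rot: [0.001, 0.999, -0.048, 0.001]
contact_force: [-1.5, -5.2, 3.8]
gripper_width: 0.175
grasp_force: 60.3
```

Call:
play_rows(commands=[[0,0,0,0,0,0],[0,0,0,0,0,0],[0,0,0,0,0,0]])

```text
time: 10.05
tool_pos: [0.4572, -0.0398, 0.0968]
tool_rot: [0.001, 0.999, -0.048, 0.001]
contact_force: [-2.1, -4.5, 4.5]
gripper_width: 0.176
grasp_force: 60.4
```

Gripped: 0.176 × 85 is about 15 mm, and the reading at the seat is TCP (0.4572,-0.0398,0.0968). Lift it and carry it over the logger.

Call:
play_rows(commands=[[0,0,-15,0,0,0],[0,0,-30,0,0,0],[0,0,-35,0,0,0],[0,0,-35,0,0,0],[0,0,-35,0,0,0]])

```text
time: 10.47
tool_pos: [0.4558, -0.038, 0.2461]
tool_rot: [-0.001, 0.999, -0.048, -0.001]
contact_force: [1.1, -0.1, -1.3]
gripper_width: 0.177
grasp_force: 59.5
```

Call:
play_rows(commands=[[0,0,-10,0,0,0],[12.7,26.1,0,0,0,0],[12.7,26.1,0,0,0,0],[12.7,26.1,0,0,0,0],[12.7,26.1,0,0,0,0]])

```text
time: 10.88
tool_pos: [0.497, -0.148, 0.254]
tool_rot: [-0.001, 0.999, -0.048, -0.001]
contact_force: [0.8, 1.1, -1.6]
gripper_width: 0.171
grasp_force: 59.7
```

Call:
play_rows(commands=[[12.7,26.1,0,0,0,0],[12.7,26.1,0,0,0,0],[12.7,26.1,0,0,0,0],[12.7,26.1,0,0,0,0],[0,0,0,0,0,0]])

```text
time: 11.3
tool_pos: [0.538, -0.2598, 0.2532]
tool_rot: [-0.0, 0.999, -0.05, -0.001]
contact_force: [-1.3, 0.3, -1.7]
gripper_width: 0.176
grasp_force: 59.7
```

Call:
play_rows(commands=[[0,0,20,0,0,0],[0,0,15,0,0,0],[0,0,0,0,0,0],[0,0,0,0,0,0],[0,0,0,0,0,0]])

```text
time: 11.72
tool_pos: [0.5377, -0.2559, 0.2209]
tool_rot: [-0.0, 0.999, -0.048, -0.0]
contact_force: [0.3, 0.2, -1.5]
gripper_width: 0.176
grasp_force: 59.6
```

Run:
```python
from plant import manip, imaging
from h import *
f,s=pickle.load(open("w3.pkl","rb"))
U=lambda u,v,z:unproj(f,180+(u+.5)/2.8-.5,130+(v+.5)/2.8-.5,z,s)
print("logger w3",U(284,388,.126))
s=manip.state(); w=imaging.grab_frame("wrist"); t=imaging.grab_frame("top"); c=imaging.grab_frame("scene"); pickle.dump((w,s,t,c),open("w5.pkl","wb"))
print(s["time"],s["tool_pos"],s["tool_rot"])
R=Ro.from_quat(s["tool_rot"][[1,2,3,0]]).as_matrix(); tip=s["tool_pos"]+R@[0,0,.0718]; print("tip",tip)
L=[.5378,-.2575,.126]; k=5; out=[]
for f,st in ((w,s),(c,None)):
    p=(proj(f,tip,st)+proj(f,L,st))/2; x0,y0=(p-[39,55]).astype(int); x0=max(0,min(x0,482)); y0=max(0,min(y0,310))
    out.append(cv2.resize(f["image"][y0:y0+110,x0:x0+78,::-1],None,fx=k,fy=k,interpolation=cv2.INTER_CUBIC))
    print("crop",x0,y0,"tip",(proj(f,tip,st)-[x0,y0]+.5)*k,"logger",(proj(f,L,st)-[x0,y0]+.5)*k)
cv2.imwrite("pics/w5.png",np.hstack(out))
```

```text
logger w3 [ 0.53867438 -0.25831803  0.126     ]
11.7167 [ 0.53774835 -0.25594306  0.22089588] [-2.86738034e-04  9.98853332e-01 -4.78741894e-02 -3.02730089e-05]
tip [ 0.53774598 -0.25590172  0.14909589]
crop 240 166 tip [197.26449433 312.07592123] logger [207.60689273 249.51372702]
crop 188 102 tip [200.6444808  267.72503562] logger [201.85520608 293.1699348 ]
```

View pics/w5.png

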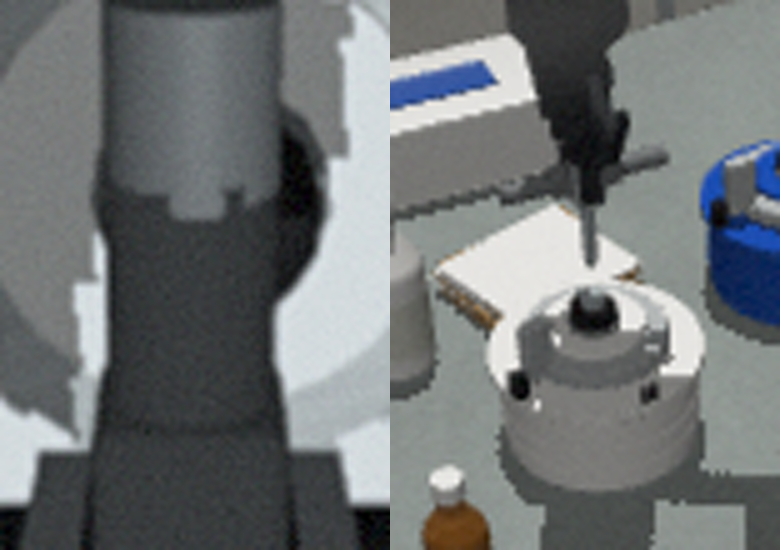

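In the scene crop the tip is at (592,267), where predicted, just above the logger at (594,297). It needs about 2 mm more along tool y. Press with force watched.

Call:
play_rows(commands=[[0,1.9,6,0,0,0],[0,0,6,0,0,0],[0,0,5,0,0,0],[0,0,3,0,0,0],[0,0,0,0,0,0]])

```text
time: 12.28
tool_pos: [0.5369, -0.258, 0.1993]
tool_rot: [-0.001, 0.999, -0.048, -0.001]
contact_force: [0.8, -0.5, -1.3]
gripper_width: 0.173
grasp_force: 59.6
```

Call:
play_rows(commands=[[0,0,2,0,0,0],[0,0,1.5,0,0,0],[0,0,1.5,0,0,0],[0,0,0,0,0,0],[0,0,0,0,0,0]])

```text
time: 12.7
tool_pos: [0.5377, -0.2585, 0.1966]
tool_rot: [0.0, 0.999, -0.048, 0.0]
contact_force: [-0.3, 0.1, 1.1]
gripper_width: 0.176
grasp_force: 60.0
```

Call:
play_rows(commands=[[0,0,1.5,0,0,0],[0,0,1.5,0,0,0],[0,0,0,0,0,0],[0,0,0,0,0,0],[0,0,0,0,0,0]])

```text
time: 13.12
tool_pos: [0.5377, -0.2585, 0.1934]
tool_rot: [0.0, 0.999, -0.048, 0.0]
contact_force: [0.6, 1.4, 3.2]
gripper_width: 0.175
grasp_force: 60.3
```

Call:
play_rows(commands=[[0,0,1,0,0,0],[0,0,0,0,0,0],[0,0,0,0,0,0],[0,0,0,0,0,0],[0,0,0,0,0,0]])

```text
time: 13.53
tool_pos: [0.5377, -0.2585, 0.1921]
tool_rot: [0.0, 0.999, -0.048, 0.0]
contact_force: [0.1, -0.7, 3.7]
gripper_width: 0.172
grasp_force: 60.4
```

Call:
play_rows(commands=[[0,0,0.7,0,0,0],[0,0,0,0,0,0],[0,0,0,0,0,0],[0,0,0,0,0,0],[0,0,0,0,0,0]])

```text
time: 13.95
tool_pos: [0.5377, -0.2585, 0.1916]
tool_rot: [0.0, 0.999, -0.048, 0.0]
contact_force: [0.3, -0.2, 5.6]
gripper_width: 0.174
grasp_force: 60.6
```

Call:
play_rows(commands=[[0,0,-5,0,0,0],[0,0,-15,0,0,0],[0,0,-25,0,0,0],[0,0,-25,0,0,0],[0,0,-15,0,0,0]])

```text
time: 14.37
tool_pos: [0.5376, -0.2584, 0.2776]
tool_rot: [0.0, 0.999, -0.048, 0.0]
contact_force: [0.6, -0.8, -1.2]
gripper_width: 0.171
grasp_force: 59.7
```

Call:
play_rows(commands=[[1.1,-31.2,0,0,0,0],[1.1,-31.2,0,0,0,0],[1.1,-31.2,0,0,0,0],[1.1,-31.2,0,0,0,0],[1.1,-31.2,0,0,0,0]])

```text
time: 14.78
tool_pos: [0.5573, -0.1021, 0.2745]
tool_rot: [-0.0, 0.999, -0.048, -0.001]
contact_force: [0.4, 0.0, -1.0]
gripper_width: 0.178
grasp_force: 59.7
```

Call:
play_rows(commands=[[1.1,-31.2,0,0,0,0],[1.1,-31.2,0,0,0,0],[1.1,-31.2,0,0,0,0],[1.1,-31.2,0,0,0,0],[0,0,0,0,0,0]])

```text
time: 15.2
tool_pos: [0.5738, 0.0249, 0.2745]
tool_rot: [-0.001, 0.999, -0.045, -0.001]
contact_force: [-0.7, -0.1, -1.6]
gripper_width: 0.172
grasp_force: 59.7
```

Call:
play_rows(commands=[[0,0,0,0,0,0],[0,0,0,0,0,0],[0,0,0,0,0,0],[0,0,0,0,0,0],[0,0,0,0,0,0]])

```text
time: 15.62
tool_pos: [0.5743, 0.0191, 0.2761]
tool_rot: [0.0, 0.999, -0.049, -0.0]
contact_force: [0.3, 0.6, -1.5]
gripper_width: 0.176
grasp_force: 59.7
```

```bash
cat > stud.py <<'E'
from h import *
def stud(f,st,X,half,lo=70):
    """stud centre pixel: bright blob enclosed by the black rim, searched near projection of X"""
    p=proj(f,X,st); x0,y0=(p-half).astype(int); x0,y0=max(x0,0),max(y0,0)
    K=6; g=cv2.resize(f["image"][y0:y0+2*half,x0:x0+2*half].max(2),None,fx=K,fy=K,interpolation=cv2.INTER_CUBIC)
    cs,h=cv2.findContours((g<lo).astype(np.uint8),cv2.RETR_CCOMP,cv2.CHAIN_APPROX_NONE); r=[]
    for c,hh in zip(cs,h[0]):
        A=cv2.contourArea(c)
        if A>K*K*6:
            m=cv2.minEnclosingCircle(c); M=cv2.moments(c); u=(M["m10"]/M["m00"]+.5)/K-.5+x0; v=(M["m01"]/M["m00"]+.5)/K-.5+y0
            r.append(("hole" if hh[3]>=0 else "blob",round(A/K/K,1),round(m[1]/K,1),round(u,2),round(v,2),unproj(f,u,v,X[2],st).round(4)))
    return r
E
python3 - <<'E'
from plant import manip, imaging
from h import *; from stud import stud
s=manip.state(); w=imaging.grab_frame("wrist"); pickle.dump((w,s),open("w6.pkl","wb"))
print(s["time"],s["tool_pos"],s["tool_rot"],s["contact_force"]); X=[.6583,.0216,.062]
for n,f,st,h in (("w6",w,s,40),("w1",*pickle.load(open("w1.pkl","rb")),22),("top",pickle.load(open("top0.pkl","rb")),None,14),("scene",pickle.load(open("scene0.pkl","rb")),None,14)):
    print(n,proj(f,X,st)); 
    for lo in (60,80): [print("  ",lo,*r) for r in stud(f,st,X,h,lo)]
E
```

```text
15.6167 [0.57429368 0.01912109 0.27605312] [ 4.73393718e-05  9.98800820e-01 -4.89581653e-02 -1.33327339e-04] [ 0.33352766  0.64717627 -1.53858707]
w6 [267.36923806  93.55194641]
   60 blob 840.4 28.6 276.73 124.08 [0.6285 0.0154 0.062 ]
   60 blob 797.4 16.5 266.55 90.87 [0.6608 0.0221 0.062 ]
   60 hole 297.9 10.3 266.64 91.03 [0.6607 0.0221 0.062 ]
   80 blob 871.3 29.0 276.77 123.97 [0.6286 0.0153 0.062 ]
   80 blob 825.3 16.8 266.55 90.85 [0.6609 0.0221 0.062 ]
   80 hole 276.1 9.8 266.64 91.05 [0.6607 0.0221 0.062 ]
w1 [378.27648673  34.69280425]
   60 blob 24.9 6.9 356.74 50.63 [0.6291 0.0092 0.062 ]
   60 blob 549.0 14.4 376.41 35.42 [0.6559 0.0213 0.062 ]
   60 hole 188.7 8.4 379.43 33.97 [0.6598 0.0221 0.062 ]
   80 blob 29.2 7.4 356.84 50.23 [0.6293 0.0097 0.062 ]
   80 blob 573.0 14.8 376.44 35.42 [0.6559 0.0213 0.062 ]
   80 hole 167.4 7.9 379.56 33.88 [0.66   0.0222 0.062 ]
top [268.93485734 153.1953177 ]
   60 blob 45.4 11.0 272.42 165.27 [0.6272 0.0121 0.062 ]
   60 blob 105.4 6.1 269.05 153.62 [0.6572 0.0213 0.062 ]
   60 hole 51.7 4.3 269.03 152.56 [0.66   0.0214 0.062 ]
   80 blob 52.7 11.2 272.12 165.13 [0.6276 0.0129 0.062 ]
   80 blob 117.2 6.4 268.99 153.62 [0.6572 0.0215 0.062 ]
   80 hole 41.1 3.8 268.97 152.5 [0.6601 0.0216 0.062 ]
scene [236.0739428  237.29095966]
   60 blob 50.6 5.3 236.01 242.61 [0.6685 0.0403 0.062 ]
   60 blob 69.9 7.7 244.67 236.5 [0.6342 0.0325 0.062 ]
   80 blob 59.0 5.5 235.99 242.45 [0.6683 0.0397 0.062 ]
   80 blob 76.0 7.9 244.61 236.43 [0.6342 0.0322 0.062 ]
```

The stud is at (0.6602,0.0220), consistent across three views. Approach and press.

Call:
play_rows(commands=[[21.3,-2.8,0,0,0,0],[21.3,-2.8,0,0,0,0],[21.3,-2.8,0,0,0,0],[21.3,-2.8,10,0,0,0],[0,0,25,0,0,0]])

```text
time: 16.08
tool_pos: [0.6652, 0.0222, 0.2455]
tool_rot: [0.0, 0.999, -0.049, 0.005]
contact_force: [-0.1, -0.4, -1.5]
gripper_width: 0.174
grasp_force: 59.7
```

Call:
play_rows(commands=[[0,0,25,0,0,0],[0,0,25,0,0,0],[0,0,25,0,0,0],[0,0,15,0,0,0],[0,0,5,0,0,0]])

```text
time: 16.5
tool_pos: [0.6582, 0.0228, 0.1422]
tool_rot: [-0.0, 0.999, -0.048, -0.003]
contact_force: [0.2, 0.1, -2.0]
gripper_width: 0.174
grasp_force: 59.6
```

Call:
play_rows(commands=[[0,0,0,0,0,0],[0,0,0,0,0,0],[0,0,0,0,0,0],[0,0,0,0,0,0],[0,0,0,0,0,0]])

```text
time: 16.92
tool_pos: [0.6612, 0.0231, 0.1481]
tool_rot: [0.0, 0.999, -0.048, 0.001]
contact_force: [-0.6, 0.0, -1.4]
gripper_width: 0.177
grasp_force: 59.6
```

Call:
play_rows(commands=[[0,1,4,0,0,0],[0,0,4,0,0,0],[0,0,3,0,0,0],[0,0,2,0,0,0],[0,0,0,0,0,0]])

```text
time: 17.33
tool_pos: [0.6599, 0.0221, 0.1327]
tool_rot: [0.0, 0.999, -0.048, -0.0]
contact_force: [-0.0, 0.0, 0.8]
gripper_width: 0.177
grasp_force: 59.9
```

Call:
play_rows(commands=[[0,0,1.5,0,0,0],[0,0,1.5,0,0,0],[0,0,0,0,0,0],[0,0,0,0,0,0],[0,0,0,0,0,0]])

```text
time: 17.75
tool_pos: [0.6602, 0.0221, 0.1306]
tool_rot: [0.0, 0.999, -0.048, 0.0]
contact_force: [-0.7, -0.5, 2.1]
gripper_width: 0.173
grasp_force: 60.2
```

Call:
play_rows(commands=[[0,0,1.5,0,0,0],[0,0,1,0,0,0],[0,0,0,0,0,0],[0,0,0,0,0,0],[0,0,0,0,0,0]])

```text
time: 18.17
tool_pos: [0.6604, 0.0221, 0.1281]
tool_rot: [-0.0, 0.999, -0.048, 0.0]
contact_force: [-1.0, 0.6, 4.7]
gripper_width: 0.173
grasp_force: 60.4
```

Call:
play_rows(commands=[[0,0,0,0,0,0],[0,0,0,0,0,0],[0,0,0,0,0,0]])

```text
time: 18.42
tool_pos: [0.6603, 0.0221, 0.1279]
tool_rot: [-0.0, 0.999, -0.048, 0.0]
contact_force: [-2.3, -0.2, 4.2]
gripper_width: 0.175
grasp_force: 60.4
```

Pressed with about 5.7 N net, close to full travel. Return to the rest.

Call:
play_rows(commands=[[0,0,-5,0,0,0],[0,0,-20,0,0,0],[0,0,-35,0,0,0],[0,0,-35,0,0,0],[0,0,-25,0,0,0]])

```text
time: 18.83
tool_pos: [0.6606, 0.0221, 0.2498]
tool_rot: [-0.0, 0.999, -0.048, 0.001]
contact_force: [-0.1, -0.5, -0.3]
gripper_width: 0.17
grasp_force: 59.6
```

Call:
play_rows(commands=[[-24.5,10.1,0,0,0,0],[-24.5,10.1,0,0,0,0],[-24.5,10.1,0,0,0,0],[-24.5,10.1,0,0,0,0],[-24.5,10.1,0,0,0,0]])

```text
time: 19.25
tool_pos: [0.5318, -0.0165, 0.2464]
tool_rot: [-0.0, 0.999, -0.048, -0.001]
contact_force: [1.0, -0.8, -0.3]
gripper_width: 0.178
grasp_force: 59.7
```

Call:
play_rows(commands=[[-24.5,10.1,0,0,0,0],[-24.5,10.1,0,0,0,0],[-24.5,10.1,0,0,0,0],[0,0,0,0,0,0],[0,0,0,0,0,0]])

```text
time: 19.67
tool_pos: [0.4565, -0.0396, 0.2469]
tool_rot: [-0.0, 0.999, -0.049, 0.0]
contact_force: [1.0, -0.5, -1.2]
gripper_width: 0.171
grasp_force: 59.7
```

Call:
play_rows(commands=[[0,0,0,0,0,0],[0,0,0,0,0,0],[0,0,0,0,0,0],[0,0,0,0,0,0],[0,0,0,0,0,0]])

```text
time: 20.08
tool_pos: [0.4577, -0.0393, 0.2476]
tool_rot: [-0.0, 0.999, -0.048, -0.0]
contact_force: [0.1, -0.0, -2.0]
gripper_width: 0.173
grasp_force: 59.7
```

Call:
play_rows(commands=[[0,0,0,0,0,0],[0,0,0,0,0,0],[0,0,0,0,0,0],[0,0,0,0,0,0],[0,0,0,0,0,0]])

```text
time: 20.5
tool_pos: [0.4573, -0.0395, 0.2477]
tool_rot: [0.0, 0.999, -0.048, 0.0]
contact_force: [0.9, 0.2, -2.1]
gripper_width: 0.173
grasp_force: 59.7
```

Call:
play_rows(commands=[[0,0.5,25,0,0,0],[0,0,30,0,0,0],[0,0,30,0,0,0],[0,0,25,0,0,0],[0,0,15,0,0,0]])

```text
time: 20.92
tool_pos: [0.4554, -0.0395, 0.1193]
tool_rot: [-0.0, 0.999, -0.048, -0.002]
contact_force: [0.2, 0.2, -2.0]
gripper_width: 0.173
grasp_force: 59.7
```

Call:
play_rows(commands=[[0,0,8,0,0,0],[0,0,5,0,0,0],[0,0,0,0,0,0],[0,0,0,0,0,0],[0,0,0,0,0,0]])

```text
time: 21.33
tool_pos: [0.4584, -0.0402, 0.1113]
tool_rot: [0.0, 0.999, -0.048, 0.001]
contact_force: [0.7, 0.3, -2.0]
gripper_width: 0.176
grasp_force: 59.7
```

Call:
play_rows(commands=[[0,0,5,0,0,0],[0,0,4,0,0,0],[0,0,2,0,0,0],[0,0,0,0,0,0],[0,0,0,0,0,0]])

```text
time: 21.75
tool_pos: [0.4571, -0.0399, 0.0984]
tool_rot: [-0.0, 0.999, -0.048, -0.0]
contact_force: [-0.2, -0.4, -1.5]
gripper_width: 0.171
grasp_force: 59.7
```

Call:
play_rows(commands=[[0,0,1.5,0,0,0],[0,0,0.5,0,0,0],[0,0,0,0,0,0],[0,0,0,0,0,0],[0,0,0,0,0,0]])

```text
time: 22.17
tool_pos: [0.4574, -0.04, 0.097]
tool_rot: [0.0, 0.999, -0.048, 0.0]
contact_force: [0.2, 0.5, 0.3]
gripper_width: 0.174
grasp_force: 60.0
```

Seated, with about 2 N on the rest at the same pose as the pick-up. Release and rise.

Call:
play_rows(commands=[[0,0,0,0,0,0],[0,0,0,0,0,0],[0,0,0,0,0,0],[0,0,0,0,0,0],[0,0,-5,0,0,0]], hand=50)

```text
time: 22.58
tool_pos: [0.4565, -0.0398, 0.1009]
tool_rot: [-0.0, 0.999, -0.048, -0.001]
contact_force: [-0.7, 0.3, -0.8]
gripper_width: 0.586
grasp_force: 0.0
```

Call:
play_rows(commands=[[0,0,-15,0,0,0],[0,0,-30,0,0,0],[0,0,-30,0,0,0],[0,0,-30,0,0,0],[0,0,-23,0,0,0]])

```text
time: 23.0
tool_pos: [0.4578, -0.0401, 0.2329]
tool_rot: [0.0, 0.999, -0.048, 0.002]
contact_force: [-0.1, 0.0, 0.3]
gripper_width: 0.589
grasp_force: 0.0
```

Call:
play_rows(commands=[[0,0,0,0,0,0],[0,0,0,0,0,0],[0,0,0,0,0,0],[0,0,0,0,0,0],[0,0,0,0,0,0]])

```text
time: 23.42
tool_pos: [0.4564, -0.0398, 0.2278]
tool_rot: [-0.0, 0.999, -0.048, -0.002]
contact_force: [0.7, 0.2, 0.1]
gripper_width: 0.586
grasp_force: 0.0
```

Run:
```python
from plant import manip, imaging
from h import *
s=manip.state(); w=imaging.grab_frame("wrist"); c=imaging.grab_frame("scene"); pickle.dump((w,s,c),open("w7.pkl","wb"))
print(s["time"],s["tool_pos"],s["tool_rot"],s["contact_force"],s["gripper_width"])
# compare scene before/after: changed pixels around reader, tube, canisters
c0=pickle.load(open("scene0.pkl","rb")); d=cv2.absdiff(c["image"],c0["image"]).max(2)
for n,X in dict(reader=[.456,-.039,.1],reader_tip=[.456,-.039,.03],tube=[.404,-.148,.1],fin_old=[.5535,-.206,.12],fin_new=[.5896,-.2426,.12],jar=[.698,-.146,.06],station=[.65,.02,.05],small=[.516,.26,.08],purple=[.49,.1,.05]).items():
    u,v=proj(c,X).astype(int); print(n,(d[v-12:v+12,u-12:u+12]>50).sum())
# reader pose vs pick-up view (w4): dark/grey bar via phase correlation of warped plane z=.1
def rect(f,st):
    g=[[unproj] for _ in ()]; pts=np.array([[.37,-.11],[.54,-.11],[.54,.03],[.37,.03]]); src=np.float32([proj(f,[*p,.109],st) for p in pts])
    H=cv2.getPerspectiveTransform(src,np.float32([[0,0],[340,0],[340,280],[0,280]])); return cv2.warpPerspective(f["image"],H,(340,280))
f4,s4=pickle.load(open("w4.pkl","rb")); a,b=rect(f4,s4),rect(w,s)
h=cv2.createHanningWindow((340,280),cv2.CV_32F); print("shift px(0.5mm)",cv2.phaseCorrelate(cv2.cvtColor(a,7).astype(np.float32),cv2.cvtColor(b,7).astype(np.float32),h))
cv2.imwrite("pics/w7.png",np.hstack([a,b])[:,:,::-1])
```

```text
23.4167 [ 0.45635362 -0.03975334  0.22782038] [-3.07027292e-04  9.98838710e-01 -4.81505301e-02 -1.63209256e-03] [0.74899157 0.24453115 0.06165742] 0.5863505021267033
reader 12
reader_tip 15
tube 62
fin_old 73
fin_new 60
jar 0
station 0
small 0
purple 281
shift px(0.5mm) ((0.046156061841031715, 0.1920442481318787), 0.9134043234365957)
```

The reader is back within 0.1 mm of its first pose, by image correlation. I'll check the tube and the purple tool the same way, between the two like views.

Run:
```python
from h import *
f4,s4=pickle.load(open("w4.pkl","rb")); w,s,c=pickle.load(open("w7.pkl","rb"))
g=lambda f:cv2.cvtColor(f["image"],7)
for n,(x0,y0,x1,y1) in dict(tube=(345,180,450,280),purple=(60,65,160,205),cardboard=(75,215,165,295),rest=(240,110,315,275)).items():
    T=g(f4)[y0+6:y1-6,x0+6:x1-6]; m=cv2.matchTemplate(g(w)[y0-12:y1+12,x0-12:x1+12],T,cv2.TM_CCOEFF_NORMED); _,v,_,l=cv2.minMaxLoc(m); print(n,round(v,3),np.array(l)-18)
```

```text
tube 0.986 [0 1]
purple 0.981 [-1 -4]
cardboard 0.984 [-2 -3]
rest 0.961 [ 0 -1]
```

```bash
python3 -c "
from plant import manip; print(manip.job_done())"
```

```text
the job is handed in; nothing more can be done
None
```

The job is handed in at about 23 s: the larger canister's collar is locked to within about 1° of the mark, the reader was pressed onto the logger and then the station stud (about 6 to 7 N and 5.7 N), it lies back on its rest as it was, and image checks showed nothing else displaced.

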